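# Raise the counterweighted stop bar and release the carton

### The job

Push the red and white stop bar up from underneath, past its balance point, so that it stays raised on its own. Then push the waiting cardboard carton along the lane, under the raised bar, until it stands against the end stop. Nothing needs gripping: the carton is to be slid with the fingertips, never lifted or tipped. Leave the cup, the green spinner body and the pink cap undisturbed.

Things in the scene. Friction and masses are not known exactly. Their poses are not given: they have to be found in the camera images.
- gate: Fixed release lane. Origin on the table under the lowered bar, on the lane's centre line; x along the lane the way the carton must go, y left of that, z up. Plywood board x -130 to +110 mm, 110 mm wide, top 34 mm above the table; aluminium guide strips with inner faces at y = +-43 mm, tops at 48 mm. A thin rest for the bar at y = -47 mm; where y is below -55 mm only the table is under the bar.
- barrier (a joint): Angle of the red and white stop bar, rad: 0 = lowered, level across the lane; grows as the free end rises; 1.72 = fully raised, leaning slightly outward past vertical. A steel counterweight on its tail puts the balance point at about 1.0 rad: below it the bar falls back to 0, above it falls on up to 1.72 and stays. Lifting near the free end takes about 1 N or less.
- barrier_pivot (a point): Hinge point of the bar, 83 mm above the table, at x = 0, y = +100 mm of the gate, in a grey post (48 mm in x, 24 mm in y, 100 mm tall, foot plate 75 x 50 mm). The hinge axis is the gate's x axis, so the bar swings in the gate's y-z plane. The lowered bar reaches from here towards the gate's -y.
- barrier_tip (a point): Free end of the bar on its centre line, 255 mm from the pivot. The bar is round, 18 mm in diameter; lowered, its underside is 74 mm above the table. It moves with the bar.
- end_stop (a point): Middle of the near face of the aluminium end stop across the lane, at x = +100 mm, y = 0 of the gate, 50 mm above the table; the stop rises to 64 mm above the table. A carton touching it has its centre at x = +65 mm of the gate.
- carton: Closed brown cardboard carton, 70 x 70 mm, 55 mm tall, about 0.2 kg; origin at the centre of its underside, z up. It waits on the lane board in front of the bar (underside 34 mm, top 89 mm above the table), too tall to pass under the lowered bar.
- cup: White measuring cup, 54 mm across, 70 mm tall, standing loose to the left of the lane, a bystander; origin under its centre.
- green_body: Flat green three-lobed spinner body, 45 x 49 x 6 mm, lying loose to the right of the far half of the lane, a bystander; origin under its centre.
- pink_cap: Pink round cap, 22 mm across, 8 mm tall, lying loose left of the lane, a bystander; origin under its centre.

How it is judged:
By the outcome, as a careful person would: the job done as asked, in the order asked, and still so for the second after the job is handed in, with the robot touching nothing.
It also fails if it takes over 51 s, if anything falls off the work surface, if the arm or the gripper's body presses on something with over 40 N, if the wrist force passes 120 N, or if a joint passes its speed limit or range.

### The arm

A 7-joint arm with a two-finger parallel gripper is mounted at the origin on a cart in front of the work surface, level with it; the furniture and walls round the work are solid. World frame = base frame: x ahead of the robot, y to its left, z up, the work surface at z = 0. Lengths are in mm, angles in rad, forces in N, time in s.
With the tool pointing down it reaches from about 400 to 875 mm from the base axis. Payload 4.4 kg.
Tool frame: the origin (TCP) lies where the fingers leave the gripper's body, on its centre line; the fingertips stand 73 mm ahead of it and the grasp point (between the pads) lies 54 mm ahead of it; z points along the fingers, y is the line along which they close (so a half turn about z gives the same grasp; the last joint's range is limited). The gripper opens to 85 mm and grips with 20 to 120 N. Pads are 22 mm wide; open, the fingers measure 114 mm over their backs; the gripper's body (76 mm by 85 mm) begins 54 mm behind the grasp point. The pads swing forward as they close: fully open they stand 13 mm farther back than shut.
Start: joints at [1.037, 0.628, 0.038, 1.517, -0.027, 0.996, -0.02], TCP at [293.126, -580.167, 303.913] pointing down, gripper open.
Joint ranges: [-3.06, 3.06], [-0.37, 2.12], [-1.25, 1.32], [0.18, 2.47], [-1.1, 4.24], [0.23, 1.98], [-2.94, 2.94]. Speed limits (rad/s): [2.57, 2.57, 3.14, 3.14, 3.14, 3.14, 3.14].

### API

Orientations are given as [roll, pitch, yaw] about the fixed x, y, z axes, in that order (R = Rz(yaw) Ry(pitch) Rx(roll)).
In Python, from cell import ctrl gives the robot as it stands.
- The arm moves only by the tool send_rows, never from a script. Its argument "rows" is a list that holds one entry, the list of rows, each a list of 6 numbers: the shift along the tool's x, y, z in cm, then the turn, a rotation vector about the tool's x, y, z in rad. In form: [[[tx, ty, tz, wx, wy, wz], ...]]. A call has 1 to 10 rows; each row is the pose to reach, as a shift and turn from the pose commanded when the call began, along the tool's axes at that moment; what a row does not reach only later rows make up. A row lasts 1/10 s, in which the tool goes at most 50 mm and 8.59 degrees, less where a joint would pass 70% of its speed; a pose out of reach is approached as far as the arm can. A call with a gripper value outside its range is refused whole. "grip" is the closure in counts, from 0 (fully open) to 255 (shut), set as the call begins (left out, the last holds). The fingers move at their own pace and stop on an object; the grip force is fixed at half the most. Time passes only in rows, so rows that repeat a pose let the fingers close. It gives the time, the measured TCP pose, the force, the opening and the grip force at its end, in the units of the state.
- ctrl.read_state(): the state, without advancing time (a new reading comes with each control period).
- ctrl.get_image(name): name is "scene" or "top" or "wrist"; returns a dict with "pixels" (480x640x3 uint8, red, green, blue), "fx", "fy", "cx", "cy" (pixels), "extrinsics" (4x4, takes a point from camera to world coordinates); the wrist camera has in their place "mount" (4x4, takes a point from camera to tool coordinates, whose origin is the TCP and whose axes are the flange's). Camera axes: x right, y up, looking along -z (the intrinsics and any distortion apply to the point x, -y, -z); pixel columns grow to the right and rows downward; lengths in mm; the calibration is good to about 2 mm. A picture is of the moment at which its call begins: read the wrist's pose just before it. There is no depth.
- ctrl.finish_job(): hands the job in; it is judged then, once.
The state is a dict: "clock": time; "qpos": joint angles; "qd": joint speeds; "tau": joint torques, N m; "eef_pos": TCP position; "tool_rot": TCP orientation; "force": force on the tool from outside, world axes, zero at the start; "torque": the same for the moment, N m; "width": finger opening in mm; "gripper_force": force on a finger pad.
Only numpy, scipy, OpenCV 4.12 (cv2) and the standard library are available. Lean on these libraries where they do the work, as an engineer would, in place of code of your own. Each camera call takes 0.05 s, during which the arm holds its last target. There are 200 camera calls.

## Working session

There is one attempt and no reset: what is moved stays moved. The work goes in short steps, Python scripts to look and compute and a tool call to move; the robot and the scene stay as the last step left them, time stands still between calls to the robot, and variables do not carry over. Pictures are saved under pics/ and viewed, at most 10 in all, crops included, and the job is handed in when it is done.

Besides the shell and the picture viewer there is one more tool, called after ">>>" as a command line: name --argument value ..., lists and objects as JSON in quotes. send_rows: Moves the arm, as the interface text tells. Its arguments: {"type":"object","properties":{"rows":{"type":"array","items":{"type":"array","items":{"type":"array","items":{"type":"number"}}}},"grip":{"type":"number"}},"required":["rows"]}

```bash
mkdir -p pics
python3 - <<'E'
from cell import ctrl
import cv2,numpy as np,pickle
s=ctrl.read_state();print(s)
d={n:ctrl.get_image(n) for n in("scene","top")}
pickle.dump(d,open('im.pkl','wb'))
for n in d:
    cv2.imwrite(f'pics/{n}.png',d[n]['pixels'][...,::-1]);i=d[n]
    print(n,i['fx'],i['fy'],i['cx'],i['cy'],i.keys(),np.round(i['extrinsics'],3).tolist())
E
```

```text
{'clock': 0.0, 'qpos': array([ 1.03722682,  0.62936445,  0.03842127,  1.51836149, -0.02697335,
        0.99630808, -0.02001302]), 'qd': array([-0.00082937, -0.00155791,  0.00145165, -0.00155806,  0.00131669,
        0.00051796,  0.00076535]), 'tau': array([-5.60856893e-05, -5.63400471e+01,  1.22657586e+00, -1.93445581e+01,
        1.11366645e-02,  1.04343405e-02,  3.00363531e-06]), 'eef_pos': array([ 292.89490481, -579.72319799,  302.97880279]), 'tool_rot': array([-3.13966915e+00,  3.65414279e-05,  4.67787907e-01]), 'force': array([ 0.38299512, -0.81135741,  0.01435852]), 'torque': array([0.00553009, 0.02468322, 0.02851964]), 'gripper_force': 0.0, 'width': 85.31135104398777}
scene 605.2326250780574 605.2326250780574 324.35532262410436 227.7797644268698 dict_keys(['pixels', 'fx', 'fy', 'cx', 'cy', 'extrinsics']) [[-0.851, 0.384, -0.357, 147.509], [-0.524, -0.635, 0.567, 485.892], [-0.009, 0.67, 0.742, 786.874], [0.0, 0.0, 0.0, 1.0]]
top 585.8096459009213 585.8096459009213 314.84538445258306 246.10650358254583 dict_keys(['pixels', 'fx', 'fy', 'cx', 'cy', 'extrinsics']) [[-0.025, 0.998, -0.055, 433.232], [-0.999, -0.026, -0.03, -73.433], [-0.031, 0.054, 0.998, 1011.838], [0.0, 0.0, 0.0, 1.0]]
```

View pics/scene.png

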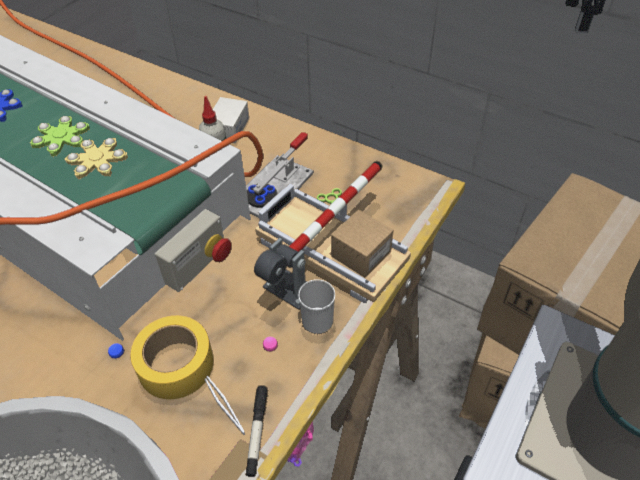

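View pics/top.png

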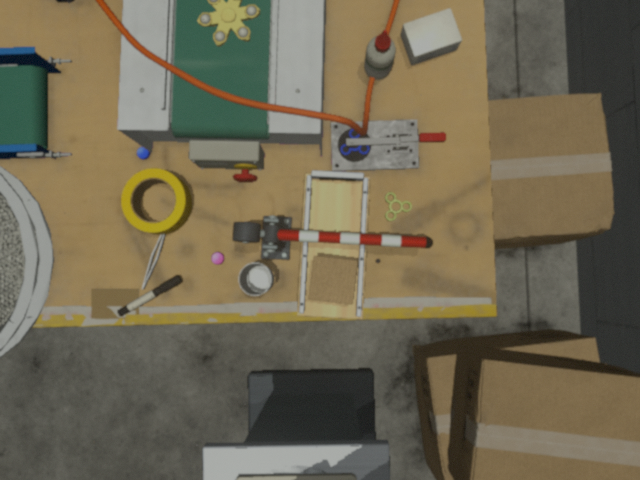

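The scene view shows the bar lowered from the post at (275,265) to the tip at (378,166). The carton is at (362,245), the cup at (317,305), the pink cap at (270,344) and the green spinner at (330,195). In the top view the lane runs up the image (+x): the end stop is at (337,176), the bar runs from (280,236) to (428,242), the carton is at (333,278), the cup at (257,278), the pink cap at (218,258) and the spinner at (398,206).

```bash
cat > h.py <<'E'
import numpy as np,cv2,pickle
def ray(i,u,v):
    E=np.array(i['extrinsics']);d=E[:3,:3]@np.array([(u-i['cx'])/i['fx'],-(v-i['cy'])/i['fy'],-1]);return E[:3,3],d
def plane(i,u,v,z):
    o,d=ray(i,u,v);return o+d*(z-o[2])/d[2]
def tri(a,pa,b,pb):
    o1,d1=ray(a,*pa);o2,d2=ray(b,*pb);A=np.c_[d1,-d2];t=np.linalg.lstsq(A,o2-o1,rcond=None)[0]
    p,q=o1+t[0]*d1,o2+t[1]*d2;return (p+q)/2,np.linalg.norm(p-q)
def proj(i,p):
    E=np.array(i['extrinsics']);c=E[:3,:3].T@(np.array(p)-E[:3,3]);return i['cx']-i['fx']*c[0]/c[2],i['cy']+i['fy']*c[1]/c[2]
def cent(i,lo,hi,box):
    x0,y0,x1,y1=box;m=cv2.inRange(cv2.cvtColor(i['pixels'],cv2.COLOR_RGB2HSV),lo,hi)[y0:y1,x0:x1]
    ys,xs=np.nonzero(m);return xs+x0,ys+y0
E
python3 - <<'E'
from h import *
d=pickle.load(open('im.pkl','rb'));t,s=d['top'],d['scene']
for i,b in((t,(275,222,440,255)),(s,(285,155,390,260))):
    a=[cent(i,lo,hi,b) for lo,hi in(((0,150,60),(8,255,255)),((172,150,60),(180,255,255)))]
    x=np.r_[a[0][0],a[1][0]];y=np.r_[a[0][1],a[1][1]]
    l=cv2.fitLine(np.c_[x,y].astype(np.float32),cv2.DIST_HUBER,0,.01,.01).ravel();pr=(x-l[2])*l[0]+(y-l[3])*l[1]
    for e in(pr.min(),pr.max()):
        p=(l[2]+e*l[0],l[3]+e*l[1]);print('bar end',np.round(p,1),plane(i,*p,83).round(1))
for n,(u,v),z in(('cup',(257,278),35),('pink',(218,258),8),('green',(398,206),6)):print(n,plane(t,u,v,z).round())
def crop(i,x0,y0,x1,y1,k):return cv2.resize(i['pixels'][y0:y1,x0:x1,::-1],None,fx=k,fy=k,interpolation=cv2.INTER_CUBIC)
a=crop(t,270,160,440,325,3.6)[:590]
b=crop(s,240,150,420,310,4)
cv2.imwrite('pics/ct.png',a);cv2.imwrite('pics/cs.png',b[:600])
E
```

```text
bar end [276.9 234. ] [505.3  14.   83. ]
bar end [426.1 241.9] [ 486.3 -221.9   83. ]
bar end [293. 249.] [503.9   9.9  83. ]
bar end [377.5 164.5] [ 484.5 -224.7   83. ]
cup [436.  53.  35.]
pink [472. 124.   8.]
green [ 554. -188.    6.]
```

View pics/ct.png

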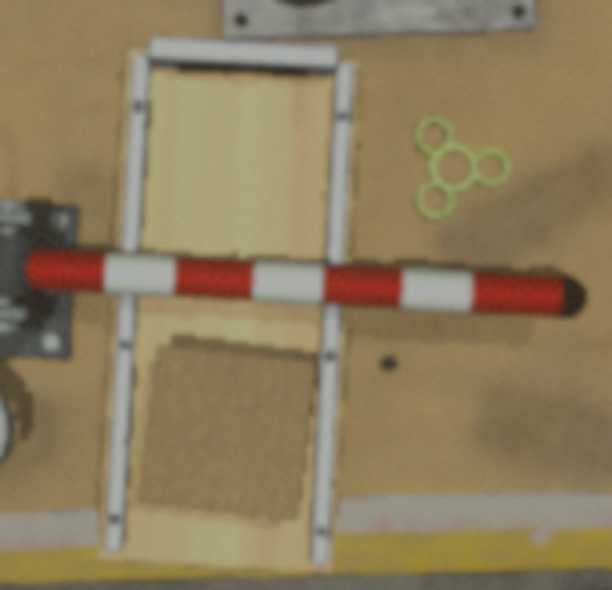

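View pics/cs.png

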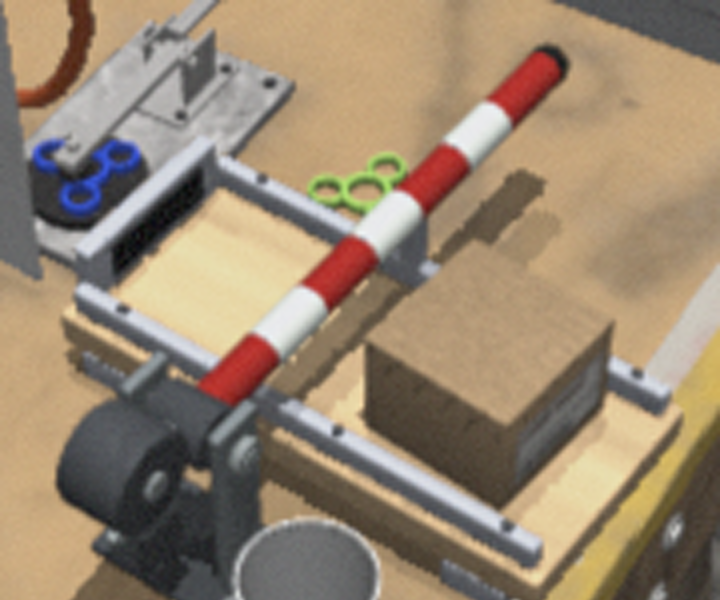

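The crops show the tip cap at (571,297) in the top crop and (552,58) in the scene crop. The carton's top corners are near (366,342), (482,243), (612,322) and (508,425) in the scene crop. The carton sits slightly skewed in the lane, close to the left strip at its rear.

```bash
cat >> h.py <<'E'
tip=np.array([485.5,-227.,0]);
E
python3 - <<'E'
from h import *
d=pickle.load(open('im.pkl','rb'));t,s=d['top'],d['scene']
T=lambda x,y:(270+(x+.5)/3.6-.5,160+(y+.5)/3.6-.5)
S=lambda x,y:(240+(x+.5)/4-.5,150+(y+.5)/4-.5)
tip,e=tri(t,T(573,297),s,S(554,57));print('tip',tip.round(1),e)
# gate dir: bar direction from red fit, both views
a=np.array([505.3-486.3,14+221.9]);b=np.array([503.9-484.5,9.9+224.7]);ang=[np.arctan2(-v[0],v[1]) for v in(a,b)];print('yaw',ang)
y=np.mean(ang);R=np.array([[np.cos(y),-np.sin(y)],[np.sin(y),np.cos(y)]])
piv=tip[:2]+R@[0,255];O=piv-R@[0,100];print('O',O,'piv',piv)
g=lambda p:(R.T@(p[:2]-O)).round(1)
for q in((148,66),(335,70)):print('stop',g(plane(t,*T(*q),64)))
for q in((126,340),(331,356),(112,520),(320,530)):print('strip mid',g(plane(t,*T(*q),48)))
ct=[plane(t,*T(*q),89) for q in((172,340),(318,352),(298,520),(138,503))]
cs=[plane(s,*S(*q),89) for q in((366,342),(482,243),(612,322),(508,425))]
for n,c in(('ct',ct),('cs',cs)):
    print(n,[g(p).tolist() for p in c],np.mean(c,0).round(1),g(np.mean(c,0)))
for n,(u,v),z in(('cup',(257,278),35),('pink',(218,258),8),('green',(398,206),6)):print(n,g(plane(t,u,v,z)))
from cell import ctrl
st=ctrl.read_state();print(st['eef_pos'],st['tool_rot'])
E
```

```text
tip [ 485.2 -226.5   82.8] 1.5073189896396186
yaw [np.float64(-0.08036911462976114), np.float64(-0.08250622174307415)]
O [497.83640665 -72.03514543] piv [505.97117475  27.6334331 ]
stop [96.2 38.6]
stop [ 98.8 -46. ]
strip mid [-27.8  42.1]
strip mid [-29.9 -51.8]
strip mid [-110.1   43.8]
strip mid [-109.1  -50.9]
ct [[-28.2, 19.9], [-29.9, -44.1], [-103.5, -39.3], [-100.1, 30.7]] [431.9 -74.9  89. ] [-65.5  -8.2]
cs [[-34.2, 29.7], [-40.8, -39.9], [-105.2, -34.3], [-101.2, 32.1]] [427.5 -69.4  89. ] [-70.3  -3.1]
cup [-71.7 120.1]
pink [-41.4 193.1]
green [  65.3 -111.4]
[ 292.92720264 -579.73925645  303.06442134] [-3.13978734e+00  2.98797461e-05  4.67816588e-01]
```

```bash
cat >> h.py <<'E'
from scipy.spatial.transform import Rotation as Ro
O=np.array([496.5,-76.]);GY=-0.085
def gw(x,y,z):
    c,s=np.cos(GY),np.sin(GY);return np.array([O[0]+c*x-s*y,O[1]+s*x+c*y,z])
def wg(p):
    c,s=np.cos(GY),np.sin(GY);q=np.array(p[:2])-O;return np.array([c*q[0]+s*q[1],-s*q[0]+c*q[1],p[2]])
def goal(st,g,tilt,yaw=GY):
    R0=Ro.from_euler('xyz',st['tool_rot']);R1=Ro.from_euler('z',yaw)*Ro.from_euler('x',np.pi)*Ro.from_euler('y',tilt)
    return np.r_[R0.inv().apply(gw(*g)-st['eef_pos'])/10,(R0.inv()*R1).as_rotvec()].round(2).tolist()
def show(*gs):
    from cell import ctrl
    st=ctrl.read_state();print('t',round(st['clock'],2),'gate',wg(st['eef_pos']).round(1),'rot',st['tool_rot'].round(3),'F',st['force'].round(1),'w',round(st['width'],1),'q',st['qpos'].round(2))
    for g,t in gs:print(g,t,goal(st,g,t))
E
python3 -c "
from h import *
show(((-110,-115,160),.785),((-110,-115,250),.785))"
```

```text
t 0.1 gate [-160.1 -519.2  303.1] rot [-3.14   0.     0.468] F [0.3 0.7 0. ] w 85.3 q [ 1.04  0.63  0.04  1.52 -0.03  1.   -0.02]
(-110, -115, 160) 0.785 [25.49, -31.74, 14.36, -0.22, 0.77, 0.52]
(-110, -115, 250) 0.785 [25.49, -31.76, 5.36, -0.22, 0.77, 0.52]
```

>>> send_rows --rows '[[[6.4, -8, 1.3, -0.05, 0.19, 0.13], [12.7, -16, 2.7, -0.11, 0.38, 0.26], [19, -24, 4, -0.16, 0.57, 0.39], [25.5, -31.75, 5.4, -0.22, 0.77, 0.52], [25.5, -31.75, 5.4, -0.22, 0.77, 0.52], [25.5, -31.75, 5.4, -0.22, 0.77, 0.52], [25.5, -31.75, 5.4, -0.22, 0.77, 0.52], [25.5, -31.75, 5.4, -0.22, 0.77, 0.52], [25.5, -31.75, 5.4, -0.22, 0.77, 0.52], [25.5, -31.75, 5.4, -0.22, 0.77, 0.52]]]' --grip 255

```text
clock: 1.1
eef_pos: [266.8, -267.3, 333.9]
tool_rot: [-3.086, -0.713, -0.095]
force: [-0.3, -0.2, -0.8]
width: 0.1
gripper_force: 0.0
```

```bash
python3 -c "
from h import *
show(((-110,-115,250),.785),((-110,-115,130),.785),((-105,-115,96),.785),((-56,-115,96),.785))"
```

```text
t 1.1 gate [-212.7 -210.1  333.9] rot [-3.086 -0.713 -0.095] F [-0.3 -0.2 -0.8] w 0.1 q [ 2.11  0.38 -1.24  2.46 -1.1   0.23  0.37]
(-110, -115, 250) 0.785 [2.21, -8.88, 13.51, -0.05, 0.07, -0.01]
(-110, -115, 130) 0.785 [-5.64, -8.37, 22.57, -0.05, 0.07, -0.01]
(-105, -115, 96) 0.785 [-7.49, -8.22, 25.47, -0.05, 0.07, -0.01]
(-56, -115, 96) 0.785 [-3.78, -8.09, 28.67, -0.05, 0.07, -0.01]
```

```bash
python3 -c "
from h import *
show(((-60,-250,330),.3),((60,-200,300),0))"
```

```text
t 1.1 gate [-212.7 -210.1  333.9] rot [-3.086 -0.713 -0.095] F [-0.3 -0.2 -0.8] w 0.1 q [ 2.11  0.38 -1.24  2.46 -1.1   0.23  0.37]
(-60, -250, 330) 0.3 [11.32, 4.4, 10.08, -0.05, -0.41, 0.0]
(60, -200, 300) 0 [18.4, -0.15, 20.43, -0.05, -0.71, 0.01]
```

>>> send_rows --rows '[[[2.9, 1.1, 2.5, -0.01, -0.1, 0], [5.7, 2.2, 5.0, -0.03, -0.2, 0], [8.5, 3.3, 7.5, -0.04, -0.3, 0], [11.3, 4.4, 10.1, -0.05, -0.41, 0], [14, 2.2, 14.0, -0.05, -0.52, 0], [16.5, 1.0, 17.0, -0.05, -0.62, 0], [18.4, -0.15, 20.4, -0.05, -0.71, 0.01], [18.4, -0.15, 20.4, -0.05, -0.71, 0.01], [18.4, -0.15, 20.4, -0.05, -0.71, 0.01]]]'

```text
clock: 2.0
eef_pos: [506.3, -272.5, 305.4]
tool_rot: [-3.136, -0.03, -0.067]
force: [1.4, -1.8, -0.9]
width: -0.1
gripper_force: 0.0
```

```bash
python3 -c "
from h import *
show(((110,-125,250),-.785),((110,-125,150),-.785))"
```

```text
t 2.0 gate [  26.4 -195.   305.4] rot [-3.136 -0.03  -0.067] F [ 1.4 -1.8 -0.9] w -0.1 q [ 0.48  0.51 -0.04  1.75  0.01  0.86 -1.2 ]
(110, -125, 250) -0.785 [8.31, -6.81, 5.83, 0.0, -0.81, 0.02]
(110, -125, 150) -0.785 [8.01, -6.76, 15.83, 0.0, -0.81, 0.02]
```

```bash
python3 -c "
from h import *
show(((0,-190,220),.785),((-60,-160,180),.785))"
```

```text
t 2.0 gate [  26.4 -195.   305.4] rot [-3.136 -0.03  -0.067] F [ 1.4 -1.8 -0.9] w -0.1 q [ 0.48  0.51 -0.04  1.75  0.01  0.86 -1.2 ]
(0, -190, 220) 0.785 [-2.89, -0.5, 8.46, -0.01, 0.76, 0.01]
(-60, -160, 180) 0.785 [-8.95, -3.58, 12.3, -0.01, 0.76, 0.01]
```

>>> send_rows --rows '[[[-0.5, -0.1, 1.4, 0, 0.13, 0], [-1, -0.2, 2.8, 0, 0.26, 0], [-1.5, -0.3, 4.2, 0, 0.38, 0], [-2, -0.4, 5.6, 0, 0.5, 0], [-2.5, -0.5, 7, 0, 0.63, 0], [-2.9, -0.5, 8.5, -0.01, 0.76, 0.01], [-2.9, -0.5, 8.5, -0.01, 0.76, 0.01], [-2.9, -0.5, 8.5, -0.01, 0.76, 0.01]]]'

```text
clock: 2.8
eef_pos: [495.1, -308.3, 280.2]
tool_rot: [-3.039, -0.629, -0.069]
force: [1.1, -0.6, -0.4]
width: 0.6
gripper_force: 0.0
```

```bash
python3 -c "
from h import *
show(((-60,-150,180),.785),((-85,-130,150),.785),((-85,-130,96),.785))"
```

```text
t 2.8 gate [  18.3 -231.6  280.2] rot [-3.039 -0.629 -0.069] F [ 1.1 -0.6 -0.4] w 0.6 q [ 1.05  0.53 -0.47  2.09 -1.1   0.23  0.12]
(-60, -150, 180) 0.785 [-12.13, -7.88, 4.4, -0.11, 0.16, 0.0]
(-85, -130, 150) 0.785 [-15.89, -9.8, 5.57, -0.11, 0.16, 0.0]
(-85, -130, 96) 0.785 [-19.07, -9.36, 9.92, -0.11, 0.16, 0.0]
```

```bash
cat >> h.py <<'E'
def show2(yaw,*gs):
    from cell import ctrl
    st=ctrl.read_state();print('t',round(st['clock'],2),'gate',wg(st['eef_pos']).round(1),'rot',st['tool_rot'].round(3),'F',st['force'].round(1),'w',round(st['width'],1),'q',st['qpos'].round(2))
    for g,t in gs:print(g,t,goal(st,g,t,yaw))
E
python3 -c "
from h import *
show2(.3,((0,-230,260),.1))
show2(.7,((-60,-220,220),.785))"
```

```text
t 2.8 gate [  18.3 -231.6  280.2] rot [-3.039 -0.629 -0.069] F [ 1.1 -0.6 -0.4] w 0.6 q [ 1.05  0.53 -0.47  2.09 -1.1   0.23  0.12]
(0, -230, 260) 0.1 [-2.67, -0.13, 0.58, 0.03, -0.54, -0.32]
t 2.8 gate [  18.3 -231.6  280.2] rot [-3.039 -0.629 -0.069] F [ 1.1 -0.6 -0.4] w 0.6 q [ 1.05  0.53 -0.47  2.09 -1.1   0.23  0.12]
(-60, -220, 220) 0.785 [-9.86, -1.25, 0.4, 0.4, 0.12, -0.59]
```

>>> send_rows --rows '[[[-2, -0.3, 0.1, 0.08, 0.02, -0.12], [-4, -0.5, 0.2, 0.16, 0.05, -0.24], [-6, -0.8, 0.3, 0.24, 0.07, -0.36], [-8, -1, 0.4, 0.32, 0.1, -0.48], [-9.9, -1.2, 0.4, 0.4, 0.12, -0.59], [-9.9, -1.2, 0.4, 0.4, 0.12, -0.59], [-9.9, -1.2, 0.4, 0.4, 0.12, -0.59], [-9.9, -1.2, 0.4, 0.4, 0.12, -0.59]]]'

```text
clock: 3.6
eef_pos: [419.6, -289.6, 221.9]
tool_rot: [3.138, -0.788, 0.699]
force: [-1.0, -0.1, 0.0]
width: -0.2
gripper_force: 0.0
```

```bash
python3 -c "
from h import *
show2(.7,((-60,-220,220),.785),((-100,-200,160),.785),((-100,-200,97),.785),((-52,-149,97),.785))"
```

```text
t 3.6 gate [ -58.5 -219.3  221.9] rot [ 3.138 -0.788  0.699] F [-1.  -0.1  0. ] w -0.2 q [ 1.36  0.76 -0.63  2.07 -0.77  0.55  0.68]
(-60, -220, 220) 0.785 [-0.24, -0.06, 0.02, 0.0, -0.0, -0.0]
(-100, -200, 160) 0.785 [-5.5, -4.31, 3.23, 0.0, -0.0, -0.0]
(-100, -200, 97) 0.785 [-9.97, -4.33, 7.68, 0.0, -0.0, -0.0]
(-52, -149, 97) 0.785 [-5.03, -4.57, 12.64, 0.0, -0.0, -0.0]
```

>>> send_rows --rows '[[[-2.8, -2.2, 1.6, 0, 0, 0], [-5.5, -4.3, 3.2, 0, 0, 0], [-7.7, -4.3, 5.5, 0, 0, 0], [-10, -4.3, 7.7, 0, 0, 0], [-10, -4.3, 7.7, 0, 0, 0], [-10, -4.3, 7.7, 0, 0, 0]]]'

```text
clock: 4.2
eef_pos: [379.7, -267.3, 96.8]
tool_rot: [3.139, -0.789, 0.699]
force: [1.0, -0.3, 1.0]
width: -0.3
gripper_force: 0.0
```

```bash
python3 -c "
from h import *
show2(.7,((-76,-175,97),.785),((-52,-149,97),.785))"
```

```text
t 4.2 gate [-100.1 -200.5   96.8] rot [ 3.139 -0.789  0.699] F [ 1.  -0.3  1. ] w -0.3 q [ 1.45  1.05 -0.71  2.18 -0.85  0.24  0.98]
(-76, -175, 97) 0.785 [2.49, -0.11, 2.47, 0.0, -0.0, -0.0]
(-52, -149, 97) 0.785 [4.98, -0.26, 4.98, 0.0, -0.0, -0.0]
```

>>> send_rows --rows '[[[0.8, 0, 0.8, 0, 0, 0], [1.7, -0.1, 1.7, 0, 0, 0], [2.5, -0.1, 2.5, 0, 0, 0], [3.3, -0.2, 3.3, 0, 0, 0], [4.1, -0.2, 4.1, 0, 0, 0], [5, -0.25, 5, 0, 0, 0], [5, -0.25, 5, 0, 0, 0], [5, -0.25, 5, 0, 0, 0]]]'

```text
clock: 5.0
eef_pos: [433.7, -233.6, 101.4]
tool_rot: [-3.123, -0.789, 0.698]
force: [-0.7, -0.2, -0.0]
width: 0.3
gripper_force: 0.0
```

```bash
cat > arc.py <<'E'
from h import *
from cell import ctrl
ph=.785;ta=.785
f=np.array([np.sin(ta)*np.cos(ph),np.sin(ta)*np.sin(ph),-np.cos(ta)])
import sys
show2(.7)
st=ctrl.read_state()
for th in np.arange(0,1.31,.1):
    b=np.array([0,-np.cos(th),np.sin(th)]);m=np.array([0,np.sin(th),np.cos(th)])
    n=np.cross(f,b);n/=np.linalg.norm(n);n*=np.sign(n@m)
    P=np.array([0,100,83])+225*b-22*n-48*f
    print(round(th,1),P.round(),goal(st,P,.785,.7))
E
python3 arc.py
python3 - <<'E'
from cell import ctrl;import cv2
cv2.imwrite('pics/a.png',ctrl.get_image('scene')['pixels'][90:330,200:520,::-1].repeat(2,0).repeat(2,1))
E
```

```text
t 5.0 gate [ -49.2 -162.4  101.4] rot [-3.123 -0.789  0.698] F [-0.7 -0.2 -0. ] w 0.3 q [ 1.3   1.03 -0.7   2.16 -1.1   0.23  1.11]
0.0 [ -42. -149.  104.] [1.23, -0.42, 0.84, -0.02, -0.0, -0.0]
0.1 [ -41. -149.  126.] [2.8, -0.4, -0.69, -0.02, -0.0, -0.0]
0.2 [ -41. -147.  148.] [4.46, -0.51, -2.08, -0.02, -0.0, -0.0]
0.3 [ -40. -143.  169.] [6.2, -0.75, -3.34, -0.02, -0.0, -0.0]
0.4 [ -39. -138.  190.] [8.01, -1.11, -4.43, -0.02, -0.0, -0.0]
0.5 [ -37. -130.  209.] [9.88, -1.57, -5.36, -0.02, -0.0, -0.0]
0.6 [ -35. -120.  228.] [11.8, -2.11, -6.11, -0.02, -0.0, -0.0]
0.7 [ -33. -109.  246.] [13.77, -2.74, -6.68, -0.02, -0.0, -0.0]
0.8 [-30. -96. 264.] [15.78, -3.46, -7.06, -0.02, -0.0, -0.0]
0.9 [-26. -81. 280.] [17.84, -4.27, -7.24, -0.02, -0.0, -0.0]
1.0 [-22. -64. 294.] [19.93, -5.21, -7.23, -0.02, -0.0, -0.0]
1.1 [-19. -45. 308.] [22.0, -6.29, -7.02, -0.02, -0.0, -0.0]
1.2 [-16. -24. 319.] [24.01, -7.52, -6.61, -0.02, -0.0, -0.0]
1.3 [-13.  -2. 329.] [25.89, -8.88, -6.02, -0.02, -0.0, -0.0]
```

View pics/a.png

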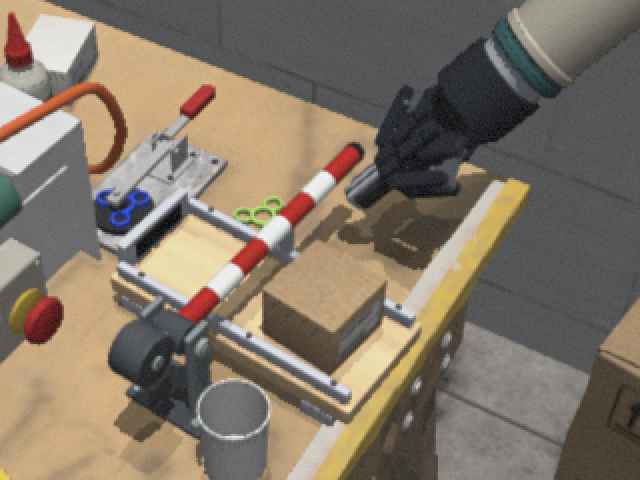

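>>> send_rows --rows '[[[1.2, -0.4, 0.8, -0.02, 0, 0], [2.0, -0.4, 0.1, -0.02, 0, 0], [2.8, -0.4, -0.7, -0.02, 0, 0], [3.6, -0.45, -1.4, -0.02, 0, 0], [4.5, -0.5, -2.1, -0.02, 0, 0], [5.3, -0.6, -2.7, -0.02, 0, 0], [6.2, -0.75, -3.3, -0.02, 0, 0], [7.1, -0.9, -3.9, -0.02, 0, 0], [8, -1.1, -4.4, -0.02, 0, 0], [8, -1.1, -4.4, -0.02, 0, 0]]]'

```text
clock: 6.05
eef_pos: [444.7, -210.1, 190.1]
tool_rot: [3.138, -0.786, 0.699]
force: [-7.6, -2.7, 1.0]
width: 0.1
gripper_force: 1.8
```

```bash
python3 arc.py
python3 - <<'E'
from cell import ctrl;import cv2
cv2.imwrite('pics/b.png',ctrl.get_image('scene')['pixels'][90:330,200:520,::-1].repeat(2,0).repeat(2,1))
E
```

```text
t 6.05 gate [ -40.3 -138.   190.1] rot [ 3.138 -0.786  0.699] F [-7.6 -2.7  1. ] w 0.1 q [ 1.26  0.82 -0.72  2.2  -1.09  0.31  0.94]
0.0 [ -42. -149.  104.] [-6.71, 0.64, 5.43, 0.0, -0.0, -0.0]
0.1 [ -41. -149.  126.] [-5.15, 0.7, 3.9, 0.0, -0.0, -0.0]
0.2 [ -41. -147.  148.] [-3.49, 0.61, 2.5, 0.0, -0.0, -0.0]
0.3 [ -40. -143.  169.] [-1.75, 0.4, 1.24, 0.0, -0.0, -0.0]
0.4 [ -39. -138.  190.] [0.06, 0.07, 0.13, 0.0, -0.0, -0.0]
0.5 [ -37. -130.  209.] [1.92, -0.37, -0.82, 0.0, -0.0, -0.0]
0.6 [ -35. -120.  228.] [3.84, -0.9, -1.59, 0.0, -0.0, -0.0]
0.7 [ -33. -109.  246.] [5.81, -1.52, -2.17, 0.0, -0.0, -0.0]
0.8 [-30. -96. 264.] [7.82, -2.22, -2.57, 0.0, -0.0, -0.0]
0.9 [-26. -81. 280.] [9.88, -3.03, -2.78, 0.0, -0.0, -0.0]
1.0 [-22. -64. 294.] [11.97, -3.96, -2.79, 0.0, -0.0, -0.0]
1.1 [-19. -45. 308.] [14.04, -5.05, -2.61, 0.0, -0.0, -0.0]
1.2 [-16. -24. 319.] [16.05, -6.29, -2.24, 0.0, -0.0, -0.0]
1.3 [-13.  -2. 329.] [17.93, -7.66, -1.68, 0.0, -0.0, -0.0]
```

View pics/b.png

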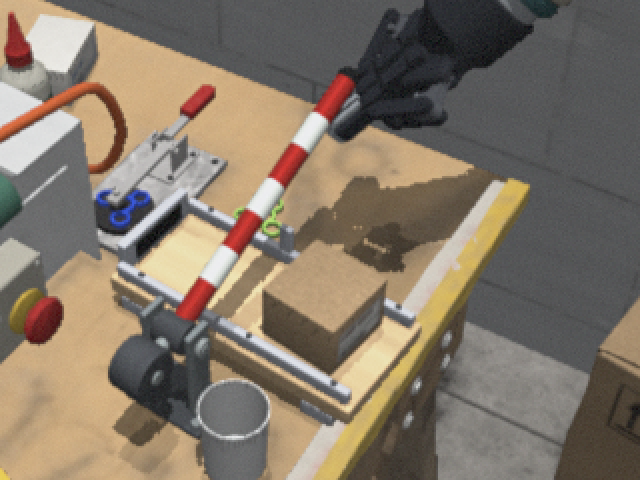

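>>> send_rows --rows '[[[0.8, -0.4, -0.7, 0, 0, 0], [1.6, -0.8, -1.1, 0, 0, 0], [2.6, -1.0, -1.5, 0, 0, 0], [3.5, -1.3, -1.9, 0, 0, 0], [4.5, -1.6, -2.2, 0, 0, 0], [5.5, -1.9, -2.5, 0, 0, 0], [6.5, -2.3, -2.7, 0, 0, 0], [7.5, -2.6, -2.9, 0, 0, 0], [8.5, -3.0, -3.0, 0, 0, 0], [9.6, -3.4, -3.1, 0, 0, 0]]]'

```text
clock: 7.1
eef_pos: [459.3, -153.7, 280.0]
tool_rot: [3.14, -0.79, 0.698]
force: [-0.6, 0.4, 0.3]
width: -0.0
gripper_force: 0.1
```

```bash
python3 arc.py
```

```text
t 7.1 gate [-30.4 -80.6 280. ] rot [ 3.14  -0.79   0.698] F [-0.6  0.4  0.3] w -0.0 q [ 1.19  0.6  -0.75  2.23 -1.09  0.4   0.72]
0.0 [ -42. -149.  104.] [-16.45, 4.02, 8.37, 0.0, -0.0, -0.0]
0.1 [ -41. -149.  126.] [-14.88, 4.07, 6.85, 0.0, -0.0, -0.0]
0.2 [ -41. -147.  148.] [-13.22, 3.99, 5.45, 0.0, -0.0, -0.0]
0.3 [ -40. -143.  169.] [-11.48, 3.77, 4.19, 0.0, -0.0, -0.0]
0.4 [ -39. -138.  190.] [-9.67, 3.44, 3.09, 0.0, -0.0, -0.0]
0.5 [ -37. -130.  209.] [-7.8, 3.0, 2.15, 0.0, -0.0, -0.0]
0.6 [ -35. -120.  228.] [-5.88, 2.47, 1.39, 0.0, -0.0, -0.0]
0.7 [ -33. -109.  246.] [-3.91, 1.85, 0.81, 0.0, -0.0, -0.0]
0.8 [-30. -96. 264.] [-1.89, 1.14, 0.42, 0.0, -0.0, -0.0]
0.9 [-26. -81. 280.] [0.17, 0.33, 0.22, 0.0, -0.0, -0.0]
1.0 [-22. -64. 294.] [2.26, -0.6, 0.22, 0.0, -0.0, -0.0]
1.1 [-19. -45. 308.] [4.33, -1.69, 0.41, 0.0, -0.0, -0.0]
1.2 [-16. -24. 319.] [6.33, -2.93, 0.79, 0.0, -0.0, -0.0]
1.3 [-13.  -2. 329.] [8.21, -4.3, 1.36, 0.0, -0.0, -0.0]
```

>>> send_rows --rows '[[[1.0, -0.3, 0, 0, 0, 0], [2.0, -0.8, 0, 0, 0, 0], [3.1, -1.3, 0.1, 0, 0, 0], [4.1, -1.9, 0.2, 0, 0, 0], [5.1, -2.5, 0.4, 0, 0, 0], [6.1, -3.2, 0.6, 0, 0, 0], [7.1, -3.9, 0.9, 0, 0, 0], [8.0, -4.5, 1.2, 0, 0, 0], [8.0, -4.5, 1.2, 0, 0, 0]]]'

```text
clock: 8.0
eef_pos: [480.0, -76.3, 328.3]
tool_rot: [3.139, -0.79, 0.702]
force: [-0.5, -0.5, 0.1]
width: -0.1
gripper_force: 0.0
```

```bash
python3 arc.py | head -1
python3 - <<'E'
from cell import ctrl;import cv2
cv2.imwrite('pics/c.png',ctrl.get_image('scene')['pixels'][90:330,200:520,::-1].repeat(2,0).repeat(2,1))
E
```

```text
t 8.0 gate [-16.4  -1.7 328.3] rot [ 3.139 -0.79   0.702] F [-0.5 -0.5  0.1] w -0.1 q [ 1.15  0.5  -0.93  2.25 -1.09  0.31  0.51]
```

View pics/c.png

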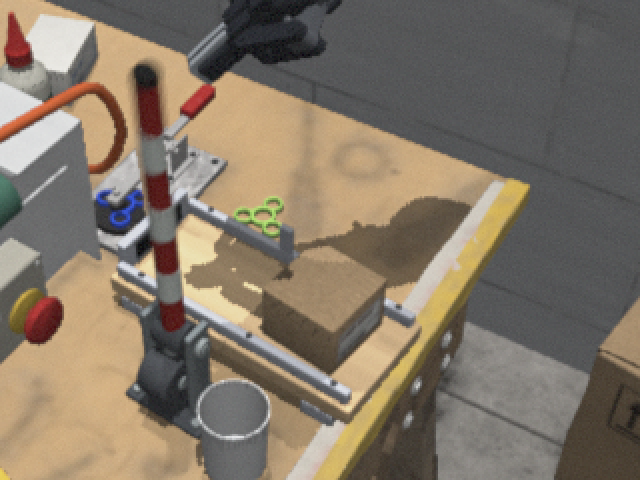

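The bar now stands near vertical, with its tip at (146,75) in the crop, and it has swung clear of the fingers. The carton is unmoved. Next I straddle the carton with open fingers, because its rear face is too close to the base for a direct push from behind.

```bash
python3 -c "
from h import *
show2(.7,((-30,-30,300),.3));show2(1.386,((-60,-5,270),0))"
```

```text
t 8.05 gate [-16.3  -2.9 327.8] rot [ 3.139 -0.79   0.7  ] F [-0.2 -0.1 -0.1] w -0.3 q [ 1.15  0.5  -0.93  2.25 -1.09  0.31  0.51]
(-30, -30, 300) 0.3 [-4.01, 0.95, -0.09, 0.0, -0.49, -0.0]
t 8.05 gate [-16.3  -2.9 327.8] rot [ 3.139 -0.79   0.7  ] F [-0.2 -0.1 -0.1] w -0.3 q [ 1.15  0.5  -0.93  2.25 -1.09  0.31  0.51]
(-60, -5, 270) 0 [-6.39, -2.94, 1.76, 0.27, -0.76, -0.65]
```

>>> send_rows --rows '[[[-1, 0.2, 0, 0, -0.12, 0], [-2, 0.5, 0, 0, -0.25, 0], [-3, 0.7, -0.1, 0, -0.37, 0], [-4, 0.9, -0.1, 0, -0.49, 0], [-4.8, -0.5, 0.4, 0.09, -0.58, -0.2], [-5.6, -1.7, 1, 0.18, -0.67, -0.4], [-6.4, -2.9, 1.8, 0.27, -0.76, -0.65], [-6.4, -2.9, 1.8, 0.27, -0.76, -0.65], [-6.4, -2.9, 1.8, 0.27, -0.76, -0.65], [-6.4, -2.9, 1.8, 0.27, -0.76, -0.65]]]' --grip 0

```text
clock: 9.05
eef_pos: [437.4, -75.8, 269.2]
tool_rot: [3.141, 0.003, 1.386]
force: [0.7, 1.2, 0.2]
width: 85.2
gripper_force: 0.0
```

Run:
```python
from h import *
from cell import ctrl
show2(1.386,((-66.5,-2,200),0))
w=ctrl.get_image('wrist');st=ctrl.read_state();T=np.eye(4);T[:3,:3]=Ro.from_euler('xyz',st['tool_rot']).as_matrix();T[:3,3]=st['eef_pos']
w['extrinsics']=T@w['mount'];print(w['mount'].round(2).tolist());pickle.dump(w,open('w.pkl','wb'));cv2.imwrite('pics/w.png',w['pixels'][...,::-1])
for c in((-35,-35),(-35,35),(35,35),(35,-35)):print(np.round(proj(w,gw(-66.5+c[0],-2+c[1],89))))
```

```text
t 9.05 gate [-58.9  -4.8 269.2] rot [3.141e+00 3.000e-03 1.386e+00] F [0.7 1.2 0.2] w 85.2 q [ 0.21  0.4  -0.14  2.1   0.1   0.65 -0.18]
(-66.5, -2, 200) 0 [0.22, -0.79, 6.92, 0.0, 0.0, 0.0]
[[0.0, 0.96, 0.27, 67.54], [1.0, -0.0, 0.0, -0.23], [0.0, 0.27, -0.96, -70.19], [0.0, 0.0, 0.0, 1.0]]
[267. 280.]
[253. 188.]
[353. 177.]
[360. 271.]
```

View pics/w.png

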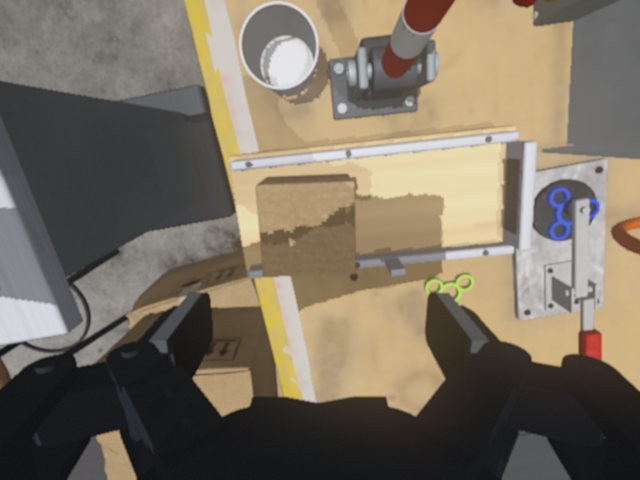

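The wrist view shows the carton's top face with corners about (257,184), (355,179), (356,275) and (262,275). The bar is raised and leaning outward, and the cup and spinner are untouched.

Run:
```python
from h import *
w=pickle.load(open('w.pkl','rb'))
c=[wg(plane(w,*q,89)).round(1) for q in((257,184),(355,180),(356,275),(262,275))]
print(c,np.mean(c,0))
for q in((508,155),(504,245),):print('stop foot/top',wg(plane(w,*q,48)).round(1))
for q in((240,164),(515,136),(365,263),(510,250)):print('strip',wg(plane(w,*q,48)).round(1))
```

```text
[array([-98.4,  35.2,  89. ]), array([-30.3,  30.9,  89. ]), array([-34.9, -39.6,  89. ]), array([-104.8,  -32.4,   89. ])] [-67.1    -1.475  89.   ]
stop foot/top [95.8 32.9 48. ]
stop foot/top [ 95.2 -42.1  48. ]
strip [-117.1   48.    48. ]
strip [100.7  47.   48. ]
strip [-23.5 -46.1  48. ]
strip [100.5 -47.1  48. ]
```

```bash
python3 -c "
from h import *
show2(1.405,((-67,-1.5,180),0),((-67,-1.5,114),0))"
```

```text
t 9.1 gate [-59.3  -5.3 269.2] rot [3.141e+00 2.000e-03 1.382e+00] F [ 0.1  0.8 -0.3] w 85.5 q [ 0.21  0.39 -0.14  2.11  0.1   0.65 -0.18]
(-67, -1.5, 180) 0 [0.32, -0.81, 8.92, 0.0, 0.0, -0.02]
(-67, -1.5, 114) 0 [0.34, -0.82, 15.52, 0.0, 0.0, -0.02]
```

>>> send_rows --rows '[[[0.3, -0.8, 3, 0, 0, -0.02], [0.3, -0.8, 6, 0, 0, -0.02], [0.3, -0.8, 9, 0, 0, -0.02], [0.3, -0.8, 9, 0, 0, -0.02], [0.3, -0.8, 9, 0, 0, -0.02]]]'

```text
clock: 9.6
eef_pos: [429.0, -73.2, 179.5]
tool_rot: [-3.141, 0.003, 1.4]
force: [-0.1, 0.2, 0.7]
width: 85.4
gripper_force: 0.0
```

```bash
python3 -c "
from h import *
show2(1.405,((-67,-1.5,180),0),((-67,-1.5,114),0))"
```

```text
t 9.6 gate [-67.5  -3.  179.5] rot [-3.141e+00  3.000e-03  1.400e+00] F [-0.1  0.2  0.7] w 85.4 q [ 0.18  0.55 -0.1   2.21  0.15  0.39 -0.23]
(-67, -1.5, 180) 0 [0.15, 0.04, -0.05, -0.0, 0.0, -0.0]
(-67, -1.5, 114) 0 [0.17, 0.04, 6.55, -0.0, 0.0, -0.0]
```

>>> send_rows --rows '[[[0.1, 0, 1.2, 0, 0, 0], [0.2, 0, 2.5, 0, 0, 0], [0.2, 0, 3.7, 0, 0, 0], [0.2, 0, 4.4, 0, 0, 0], [0.2, 0, 5, 0, 0, 0], [0.2, 0, 5, 0, 0, 0]]]'

```text
clock: 10.2
eef_pos: [429.9, -71.0, 129.6]
tool_rot: [3.14, 0.003, 1.402]
force: [-0.2, 0.8, 0.6]
width: 85.2
gripper_force: 0.0
```

```bash
python3 -c "
from h import *
show2(1.405,((-67,-1.5,116),0),((-7,-1.5,116),0))"
```

```text
t 10.2 gate [-66.8  -0.7 129.6] rot [3.140e+00 3.000e-03 1.402e+00] F [-0.2  0.8  0.6] w 85.2 q [ 0.15  0.66 -0.07  2.24  0.19  0.25 -0.27]
(-67, -1.5, 116) 0 [-0.08, -0.02, 1.36, 0.0, 0.0, -0.0]
(-7, -1.5, 116) 0 [0.42, 5.96, 1.37, 0.0, 0.0, -0.0]
```

>>> send_rows --rows '[[[0, 0.3, 0.4, 0, 0, 0], [0, 0.6, 0.9, 0, 0, 0], [0, 0.6, 1.3, 0, 0, 0], [0, 0.6, 1.3, 0, 0, 0], [0, 0.9, 1.3, 0, 0, 0], [0.1, 1.2, 1.3, 0, 0, 0], [0.1, 1.5, 1.3, 0, 0, 0], [0.1, 1.8, 1.3, 0, 0, 0], [0.1, 2.1, 1.3, 0, 0, 0], [0.1, 2.4, 1.3, 0, 0, 0]]]'

```text
clock: 11.2
eef_pos: [453.6, -73.9, 116.5]
tool_rot: [3.141, 0.004, 1.403]
force: [-1.3, -0.0, 0.3]
width: 85.0
gripper_force: 0.5
```

```bash
python3 -c "
from h import *
show2(1.43,((-7,-1.5,112),0),((3,-1.5,112),0))"
```

```text
t 11.2 gate [-42.9  -1.5 116.5] rot [3.141 0.004 1.403] F [-1.3 -0.   0.3] w 85.0 q [ 0.18  0.7  -0.12  2.18  0.3   0.28 -0.37]
(-7, -1.5, 112) 0 [0.3, 3.58, 0.45, 0.0, 0.0, -0.03]
(3, -1.5, 112) 0 [0.38, 4.58, 0.45, 0.0, 0.0, -0.03]
```

>>> send_rows --rows '[[[0, 0.5, 0.2, 0, 0, -0.01], [0.1, 1, 0.4, 0, 0, -0.01], [0.1, 1.5, 0.4, 0, 0, -0.02], [0.2, 2, 0.4, 0, 0, -0.02], [0.2, 2.5, 0.4, 0, 0, -0.03], [0.3, 3, 0.4, 0, 0, -0.03], [0.3, 3.5, 0.4, 0, 0, -0.03], [0.3, 4, 0.4, 0, 0, -0.03], [0.4, 4.5, 0.4, 0, 0, -0.03], [0.4, 5, 0.4, 0, 0, -0.03]]]'

```text
clock: 12.2
eef_pos: [503.9, -78.2, 112.5]
tool_rot: [3.141, 0.003, 1.433]
force: [-0.0, 0.8, -0.4]
width: 85.5
gripper_force: 0.3
```

```bash
python3 -c "
from h import *
show2(1.45,((6,-1.5,112),0),((6,-1.5,230),0),)
show2(-.085,((-60,-1.5,200),0),((-60,-1.5,126),0),)"
```

```text
t 12.2 gate [  7.6  -1.5 112.5] rot [3.141e+00 3.000e-03 1.433e+00] F [-0.   0.8 -0.4] w 85.5 q [ 0.2   0.74 -0.16  2.05  0.3   0.37 -0.33]
(6, -1.5, 112) 0 [-0.01, -0.16, 0.05, 0.0, 0.0, -0.02]
(6, -1.5, 230) 0 [-0.04, -0.15, -11.75, 0.0, 0.0, -0.02]
t 12.2 gate [  7.6  -1.5 112.5] rot [3.141e+00 3.000e-03 1.433e+00] F [-0.   0.8 -0.4] w 85.5 q [ 0.2   0.74 -0.16  2.05  0.3   0.37 -0.33]
(-60, -1.5, 200) 0 [-0.38, -6.74, -8.76, 0.0, 0.0, 1.52]
(-60, -1.5, 126) 0 [-0.36, -6.75, -1.36, 0.0, 0.0, 1.52]
```

>>> send_rows --rows '[[[0, -0.5, 0, 0, 0, 0], [0, -0.5, -1, 0, 0, 0], [0, -0.5, -4, 0, 0, 0], [0, -0.5, -8, 0, 0, 0], [0, -0.5, -10, 0, 0, 0.1], [0, -2, -10, 0, 0, 0.25], [-0.2, -4, -10, 0, 0, 0.4], [-0.4, -6, -10, 0, 0, 0.55], [-0.4, -7.2, -10, 0, 0, 0.7], [-0.4, -7.2, -10, 0, 0, 0.84]]]'

```text
clock: 13.2
eef_pos: [429.1, -71.7, 213.1]
tool_rot: [3.14, 0.003, 0.587]
force: [0.2, -0.2, 0.3]
width: 85.3
gripper_force: 0.0
```

>>> send_rows --rows '[[[0, 0, 0, 0, 0, 0.15], [0, 0, 0, 0, 0, 0.3], [0, 0, 0, 0, 0, 0.45], [0, 0, 0, 0, 0, 0.6], [0, 0, 0, 0, 0, 0.68], [0, 0, 0, 0, 0, 0.68]]]' --grip 165

```text
clock: 13.8
eef_pos: [431.4, -71.7, 213.0]
tool_rot: [3.138, -0.001, -0.087]
force: [-0.2, -0.2, -1.0]
width: 30.0
gripper_force: 0.0
```

```bash
python3 -c "
from h import *
show2(-.085,((-65,0,150),0),((-65,0,122),0))
from cell import ctrl
w=ctrl.get_image('wrist');st=ctrl.read_state();T=np.eye(4);T[:3,:3]=Ro.from_euler('xyz',st['tool_rot']).as_matrix();T[:3,3]=st['eef_pos']
w['extrinsics']=T@w['mount'];pickle.dump(w,open('w.pkl','wb'));cv2.imwrite('pics/w2.png',w['pixels'][...,::-1])"
```

```text
t 13.8 gate [-65.3  -1.2 213. ] rot [ 3.138e+00 -1.000e-03 -8.700e-02] F [-0.2 -0.2 -1. ] w 30.0 q [-0.04  0.5   0.2   2.18 -0.2   0.48 -1.35]
(-65, 0, 150) 0 [0.02, -0.14, 6.3, 0.0, -0.0, -0.0]
(-65, 0, 122) 0 [0.02, -0.15, 9.1, 0.0, -0.0, -0.0]
```

View pics/w2.png

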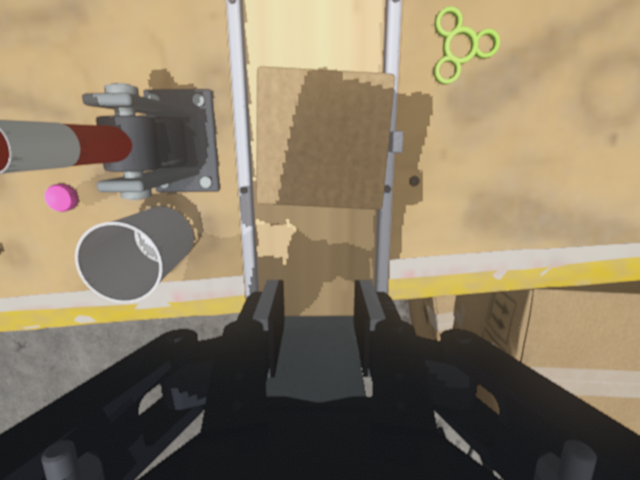

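The wrist view shows the carton at (258–392, 68–208), still slightly skewed and close to the right strip. The fingers are centred behind it with free board between, so I descend and push.

>>> send_rows --rows '[[[0, -0.1, 3, 0, 0, 0], [0, -0.1, 6, 0, 0, 0], [0, -0.1, 8, 0, 0, 0], [0, -0.1, 9.1, 0, 0, 0], [0, -0.1, 9.1, 0, 0, 0], [0, -0.1, 9.1, 0, 0, 0]]]'

```text
clock: 14.45
eef_pos: [431.9, -71.4, 121.7]
tool_rot: [3.138, -0.001, -0.086]
force: [0.2, -1.0, 1.3]
width: 30.1
gripper_force: 0.0
```

```bash
python3 -c "
from h import *
show2(-.085,((-65,0,122),0),((5,0,122),0),((20,0,122),0))"
```

```text
t 14.45 gate [-64.8  -0.9 121.7] rot [ 3.138e+00 -1.000e-03 -8.600e-02] F [ 0.2 -1.   1.3] w 30.1 q [ 0.01  0.68  0.13  2.24 -0.35  0.23 -1.21]
(-65, 0, 122) 0 [-0.02, -0.09, -0.03, 0.0, -0.0, -0.0]
(5, 0, 122) 0 [6.98, -0.1, -0.02, 0.0, -0.0, -0.0]
(20, 0, 122) 0 [8.48, -0.1, -0.02, 0.0, -0.0, -0.0]
```

>>> send_rows --rows '[[[0.7, -0.1, 0, 0, 0, 0], [1.4, -0.1, 0, 0, 0, 0], [2.1, -0.1, 0, 0, 0, 0], [2.7, -0.1, 0, 0, 0, 0], [3.3, -0.1, 0, 0, 0, 0], [3.9, -0.1, 0, 0, 0, 0], [4.5, -0.1, 0, 0, 0, 0], [5.2, -0.1, 0, 0, 0, 0], [5.8, -0.1, 0, 0, 0, 0], [6.4, -0.1, 0, 0, 0, 0]]]'

```text
clock: 15.45
eef_pos: [496.2, -75.9, 121.4]
tool_rot: [3.138, -0.001, -0.087]
force: [-0.9, -0.1, -0.6]
width: 30.3
gripper_force: 0.0
```

>>> send_rows --rows '[[[0.4, 0, 0, 0, 0, 0], [0.7, 0, 0, 0, 0, 0], [0.9, 0, 0, 0, 0, 0], [1.1, 0, 0, 0, 0, 0], [1.3, 0, 0, 0, 0, 0], [1.3, 0, 0, 0, 0, 0]]]'

```text
clock: 16.05
eef_pos: [508.9, -77.0, 121.5]
tool_rot: [3.138, -0.001, -0.087]
force: [-0.3, 0.2, 0.8]
width: 30.1
gripper_force: 0.0
```

>>> send_rows --rows '[[[0.15, 0, 0, 0, 0, 0], [0.3, 0, 0, 0, 0, 0], [0.4, 0, 0, 0, 0, 0], [0.4, 0, 0, 0, 0, 0]]]'

```text
clock: 16.45
eef_pos: [512.8, -77.4, 121.5]
tool_rot: [3.138, -0.001, -0.087]
force: [-0.4, 0.1, 0.2]
width: 30.2
gripper_force: 0.0
```

>>> send_rows --rows '[[[0.1, 0, 0, 0, 0, 0], [0.2, 0, 0, 0, 0, 0], [0.3, 0, 0, 0, 0, 0], [0.3, 0, 0, 0, 0, 0]]]'

```text
clock: 16.85
eef_pos: [514.6, -77.6, 121.3]
tool_rot: [3.138, 0.001, -0.087]
force: [-2.6, 0.1, 2.0]
width: 30.2
gripper_force: 0.0
```

>>> send_rows --rows '[[[0.1, 0, 0, 0, 0, 0], [0.2, 0, 0, 0, 0, 0], [0.2, 0, 0, 0, 0, 0], [0.2, 0, 0, 0, 0, 0]]]'

```text
clock: 17.25
eef_pos: [514.9, -77.5, 121.0]
tool_rot: [3.139, 0.005, -0.087]
force: [-7.0, 0.1, 2.3]
width: 30.3
gripper_force: 0.0
```

>>> send_rows --rows '[[[0.15, 0, 0, 0, 0, 0], [0.15, 0, 0, 0, 0, 0], [-0.3, 0, 0, 0, 0, 0], [-1, 0, 0, 0, 0, 0], [-3, 0, 0, 0, 0, 0], [-4, 0, -1, 0, 0, 0], [-4, 0, -5, 0, 0, 0], [-4, 0, -9, 0, 0, 0], [-4, 0, -11, 0, 0, 0], [-4, 0, -11, 0, 0, 0]]]'

```text
clock: 18.25
eef_pos: [479.8, -74.3, 235.1]
tool_rot: [3.138, -0.009, -0.087]
force: [0.8, 0.0, -0.8]
width: 29.9
gripper_force: 0.0
```

```bash
python3 -c "
from h import *
show2(-.085)
from cell import ctrl
w=ctrl.get_image('wrist');st=ctrl.read_state();T=np.eye(4);T[:3,:3]=Ro.from_euler('xyz',st['tool_rot']).as_matrix();T[:3,3]=st['eef_pos']
w['extrinsics']=T@w['mount'];pickle.dump(w,open('w.pkl','wb'))
s=ctrl.get_image('scene')['pixels'][90:330,200:520]
cv2.imwrite('pics/f.png',np.vstack([cv2.resize(w['pixels'],(400,300)),cv2.resize(s,(400,300))])[...,::-1])"
```

```text
t 18.25 gate [-16.8   0.3 235.1] rot [ 3.138 -0.009 -0.087] F [ 0.8  0.  -0.8] w 29.9 q [-0.12  0.51  0.3   2.05 -0.26  0.6  -1.3 ]
```

View pics/f.png

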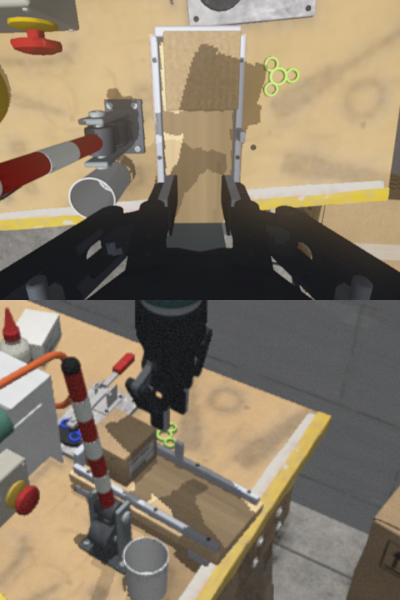

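The carton stands square against the end stop (wrist half, about (200,32)–(240,110)). The bar is still raised, and the cup, spinner and cap are where they were. The arm is clear, so I hand the job in.

```bash
python3 -c "
from cell import ctrl
print(ctrl.finish_job())"
```

```text
the job is handed in; nothing more can be done
None
```

The bar is up and staying up on its own, the carton stands square against the end stop, the cup, spinner and cap look undisturbed, and the job was handed in at about 18 s; no verdict came back.

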